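# Set out a kendama kit on its finishing stands

## Robot

A 6-joint arm with a two-finger parallel gripper is mounted at the origin on the work surface. World frame = base frame: x ahead of the robot, y to its left, z up, the work surface at z = 0. Lengths are in mm, angles in rad, forces in N, time in s.
With the tool pointing down it reaches from about 400 to 925 mm from the base axis. Payload 12.5 kg.
Tool frame: the origin (TCP) lies at the very end of the fingers, on their centre line; the grasp point (between the pads) lies 19 mm behind it; z points along the fingers, y is the line along which they close (so a half turn about z gives the same grasp; the last joint's range is limited). The gripper opens to 95 mm and grips with 3 to 60 N. Pads are 20 mm wide; open, the fingers measure 119 mm over their backs; the gripper's body (75 mm by 180 mm) begins 59 mm behind the grasp point.
Start: joints at [1.217, 0.491, 1.559, -0, 1.092, -0.106], TCP at [153.277, 605.932, 214.661] pointing down, gripper open.
Joint ranges: [-3.1, 3.1], [-0.84, 2.19], [0.05, 2.79], [-1.13, 4.28], [0.06, 2.93], [-2.69, 2.69]. Speed limits (rad/s): [2.22, 2.22, 2.79, 3.14, 3.14, 3.14].

## Interface

Orientations are given as a unit quaternion [x, y, z, w].
In Python, from rig import get_obs, grab_frame, ticket gives the robot as it stands.
- The arm moves only by the tool send_rows, never from a script. Its argument "moves" is a list that holds one entry, the list of rows, each a list of 7 numbers: the shift along the world's x, y, z in mm, then the turn, a rotation vector about the world's x, y, z in rad, then the opening, from 0 (shut) to 1 (fully open). A call has 1 to 20 rows; each row shifts and turns the commanded pose from where the row before left it; what a row does not reach is not made up. A row lasts 1/12 s, in which the tool goes at most 41.7 mm and 7.16 degrees, less where a joint would pass 70% of its speed; a pose out of reach is approached as far as the arm can. A call with a gripper value outside its range is refused whole. The fingers move at their own pace and stop on an object; the grip force is fixed at half the most. Time passes only in rows, so rows that do not move let the fingers close. It gives the time, the measured TCP pose, the force, the opening and the grip force at its end, in the units of the state.
- get_obs(): the state, without advancing time (a new reading comes with each control period).
- grab_frame(name): name is "side" or "top" or "wrist"; returns a dict with "frame" (400x640x3 uint8, blue, green, red), "fx", "fy", "cx", "cy" (pixels), "extrinsics" (4x4, takes a point from camera to world coordinates); the wrist camera has in their place "T_tool_cam" (4x4, takes a point from camera to tool coordinates, whose origin is the TCP and whose axes are the flange's). Camera axes: x right, y down, z forward; pixel columns grow to the right and rows downward; lengths in mm; the calibration is good to about 2 mm. A picture is of the moment at which its call begins: read the wrist's pose just before it. There is no depth.
- ticket.close_job(): hands the job in; it is judged then, once.
The state is a dict: "time_s": time; "joint_positions": joint angles; "joint_vel": joint speeds; "tau": joint torques, N m; "tool_pos": TCP position; "orientation": TCP orientation; "ft_force": force on the tool from outside, world axes, zero at the start; "moment": the same for the moment, N m; "gripper_width": finger opening in mm; "gripper_force": force on a finger pad.
Only numpy, scipy, OpenCV 4.12 (cv2) and the standard library are available. Lean on these libraries where they do the work, as an engineer would, in place of code of your own. Each camera call takes 0.05 s, during which the arm holds its last target. There are 200 camera calls.

## Task

Set the bench out for finishing: put each of the two orange balls on the wooden ring that fits it (large ball on the wide ring, small ball on the narrow ring), lay the cherry kendama handle over its outline on the cork pad with its spike pointing the same way as the outline, and put the rosewood sanding float on the other cork pad, inside its rectangular outline. Leave the tin canister and the iron mallet where they are.

Things in the scene. Friction and masses are not known exactly. Their poses are not given: they have to be found in the camera images.
- tama_large: Large orange wooden ball (tama), 60 mm across, 75 g, with a 26 mm wide flat underneath on which it stands. Origin at the ball's centre, 27 mm above the counter as it stands; z up.
- tama_small: Small orange wooden ball, 44 mm across, 35 g, with an 18 mm wide flat underneath. Origin at the ball's centre, 20 mm above the counter as it stands; z up.
- ken: Cherry kendama handle with crosspiece, lying flat, 160 mm long, 80 g. Origin on the shaft's axis at mid-length, 19 mm above its support; x along the shaft to the spike tip (x=+80 mm). Base cup 38 mm wide, x=-80 to -64; bare shaft 18 mm thick, x=-64 to +1 (grip at about x=-30, across y); crosspiece of two 38 mm cups centred at x=+20, y=-35 to +35; tapering spike x=+39 to +80.
- sanding_float: Rosewood sanding float, 200 g: flat sole 110 x 62 mm and 12 mm thick, with a bar handle on top, 80 mm long, 24 mm wide, from 12 to 45 mm above the underside. Origin at the centre of the underside; x along its length and the handle, z up. The same either way round.
- ring_wide: Dark wooden ring fixed flat on the counter, 72 mm across, hole 44 mm, 11 mm high: the seat of the large ball, whose centre then lies 31 mm above the counter. Origin at the centre of the underside, z up.
- ring_narrow: Dark wooden ring fixed flat on the counter, 52 mm across, hole 32 mm, 11 mm high: the seat of the small ball, whose centre then lies 26 mm above the counter. Origin at the centre of the underside, z up.
- ken_pad: Fixed cork pad 176 x 90 x 6 mm with a dark full-size silhouette of the handle on top. Origin at the underside below the centre of the drawn crosspiece; x along the drawn shaft to the drawn spike tip (x=+60 mm); drawn base at x=-100 mm. Pad and drawing are centred at x=-20 mm: the handle's mid-length (its origin) belongs at x=-20, y=0, 25 mm above the counter.
- float_pad: Cork pad 134 x 86 x 6 mm, fixed, with a dark rectangular outline 118 x 70 mm drawn on top, in which the float's sole belongs. Origin at the centre of the underside; x along the length. Either way round.
- canister: Bystander: closed screw-top tin canister with a dented lid, 90 mm across, 110 mm tall, loose. Origin at the centre of its underside. To be left alone.
- mallet: Bystander: small iron mallet lying flat, about 211 mm long, iron head 32 x 74 x 32 mm centred at x = +70 mm, wooden handle along -x to x = -125 mm. Origin at the counter below the handle. To be left alone.

How it is judged (in metres and radians):
At the end, for the whole second after the job is handed in: Each ball is seated in its own ring (within 8 mm of its axis, 6 mm of seated height); handle and float lie flat on their own pads within 12 mm (along and across) and 0.25 rad of the outline, the spike the drawn way, the float either way round; all released and at rest (horizontal distance between tama_large and ring_wide below 0.008 m and z of tama_large in the frame of ring_wide between 0.026 and 0.037 m and linear speed of each of tama_large, tama_small, ken, sanding_float below 0.03 m/s and horizontal distance between tama_small and ring_narrow below 0.008 m and z of tama_small in the frame of ring_narrow between 0.021 and 0.032 m and x of ken in the frame of ken_pad between -0.032 and -0.008 m and y of ken in the frame of ken_pad between -0.012 and 0.012 m and z of ken in the frame of ken_pad between 0.02 and 0.03 m and x of ken_pad in the frame of ken above 0.005 m and angle between the x axis of ken and the x axis of ken_pad, either way round below 0.25 rad and x of sanding_float in the frame of float_pad between -0.012 and 0.012 m and y of sanding_float in the frame of float_pad between -0.012 and 0.012 m and z of sanding_float in the frame of float_pad between 0.002 and 0.01 m and angle between the x axis of sanding_float and the x axis of float_pad, either way round below 0.25 rad and angle between sanding_float's own z axis and vertical below 0.1 rad); the robot touches nothing.
It fails at once if the canister is moved by more than 30 mm or tipped (distance of canister from where it was at the start of the episode above 0.03 m or angle between canister's own z axis and vertical above 0.3 rad).
It fails at once if the mallet is moved by more than 30 mm (distance of mallet from where it was at the start of the episode above 0.03 m).
It also fails if it takes over 128 s, if anything falls off the work surface, if the arm or the gripper's body presses on something with over 40 N, if the wrist force passes 120 N, or if a joint passes its speed limit or range.

## Working session

There is one attempt and no reset: what is moved stays moved. The work goes in short steps, Python scripts to look and compute and a tool call to move; the robot and the scene stay as the last step left them, time stands still between calls to the robot, and variables do not carry over. Pictures are saved under pics/ and viewed, at most 14 in all, crops included, and the job is handed in when it is done.

Besides the shell and the picture viewer there is one more tool, called after "Request:" in YAML: its name, and indented under it one key for each argument. send_rows: Moves the arm, as the interface text tells. Its arguments: {"type":"object","properties":{"moves":{"type":"array","items":{"type":"array","items":{"type":"array","items":{"type":"number"}}}}},"required":["moves"]}

```bash
mkdir -p pics; ls
cat > h.py <<'E'
import numpy as np,cv2
from rig import get_obs,grab_frame,ticket
def snap(name,fn):
    f=grab_frame(name); cv2.imwrite('pics/'+fn+'.png',f['frame']); np.savez('pics/'+fn,**f); return f
def load(fn): return dict(np.load('pics/'+fn+'.npz'))
def ray(f,px,z):
    px=np.atleast_2d(px).astype(float); E=f['extrinsics']
    d=np.c_[(px[:,0]-f['cx'])/f['fx'],(px[:,1]-f['cy'])/f['fy'],np.ones(len(px))]@E[:3,:3].T
    o=E[:3,3]; return o+d*((z-o[2])/d[:,2])[:,None]
E
python3 - <<'E'
from h import *
for n in('top','side'):
    f=snap(n,n+'0'); print(n,f['fx'],f['cx'],f['cy'],f['extrinsics'].round(3).tolist())
o=get_obs(); print(o)
E
```

```text
pics
top 391.691669539894 316.85985635871236 197.47477814416354 [[-0.016, -0.984, 0.176, 232.658], [-1.0, 0.015, -0.008, 15.999], [0.005, -0.176, -0.984, 1584.73], [0.0, 0.0, 0.0, 1.0]]
side 407.6417539610028 319.57489202321926 197.55466264547866 [[0.997, -0.042, 0.07, 456.785], [-0.082, -0.532, 0.843, -1042.231], [0.002, -0.846, -0.534, 722.273], [0.0, 0.0, 0.0, 1.0]]
{'time_s': 0.1, 'joint_positions': array([ 1.21743507e+00,  4.91529749e-01,  1.55936553e+00,  1.56680814e-06,
        1.09172588e+00, -1.05592754e-01]), 'joint_vel': array([-0.00014832, -0.00137399, -0.001488  , -0.00085416, -0.0015962 ,
        0.00058274]), 'tau': array([ 2.53148864e-03, -6.13621259e+01, -2.58603466e+01,  6.94235321e-02,
        4.70503885e-02, -9.02346119e-05]), 'tool_pos': array([153.17597026, 605.72264811, 214.10917546]), 'orientation': array([ 1.23567957e-01,  9.92335979e-01, -5.00609747e-04, -1.17652050e-04]), 'ft_force': array([-0.23999836, -0.55724802, -0.41461414]), 'moment': array([-0.01699005, -0.02220606,  0.0219958 ]), 'gripper_force': 0.0, 'gripper_width': 95.12992567325621}
```

View pics/top0.png

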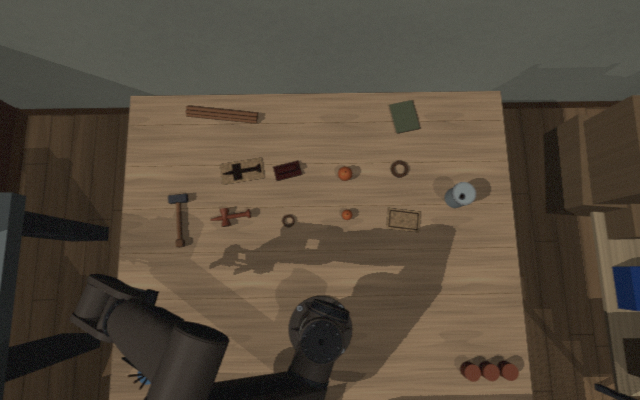

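View pics/side0.png

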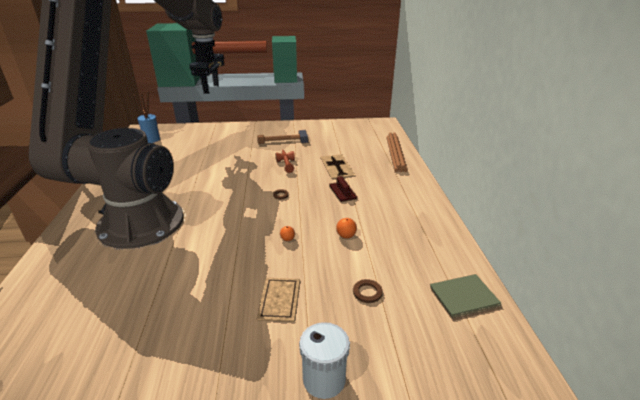

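The top view shows the ken at (232,216), silhouette (242,171), float (288,170), large ball (345,173), small ball (347,214), narrow ring (289,220), wide ring (399,169), float pad (404,219), canister (462,193) and mallet (179,220). The side view agrees. I'll take an enlarged crop and coarse positions.

Run:
```python
from h import *
f=load('top0')
for n,p,z in [('ken',(232,216),19),('kpad',(242,171),6),('float',(288,170),12),('L',(345,173),27),('S',(347,214),20),('rn',(289,220),11),('rw',(399,169),11),('fp',(404,219),6),('can',(462,193),110),('malh',(178,199),30),('malend',(181,244),10),('green',(404,117),0)]:
    r=ray(f,p,z)[0]; print(n,r.round(0),np.hypot(*r[:2]).round())
cv2.imwrite('pics/crop.png',cv2.resize(f['frame'][150:240,165:365],None,fx=4,fy=4,interpolation=cv2.INTER_CUBIC))
print(grab_frame('wrist')['T_tool_cam'].round(3).tolist())
```

```text
ken [443. 346.  19.] 562.0
kpad [631. 312.   6.] 704.0
float [631. 121.  12.] 643.0
L [ 611. -113.   27.] 622.0
S [ 443. -117.   20.] 458.0
rn [424. 117.  11.] 440.0
rw [ 629. -339.   11.] 714.0
fp [ 421. -349.    6.] 547.0
can [ 505. -553.  110.] 749.0
malh [513. 562.  30.] 761.0
malend [334. 549.  10.] 643.0
green [ 860. -375.    0.] 938.0
[[-0.001, -0.958, -0.287, 80.6], [1.0, -0.001, 0.001, -0.406], [-0.001, -0.287, 0.958, -170.055], [0.0, 0.0, 0.0, 1.0]]
```

View pics/crop.png

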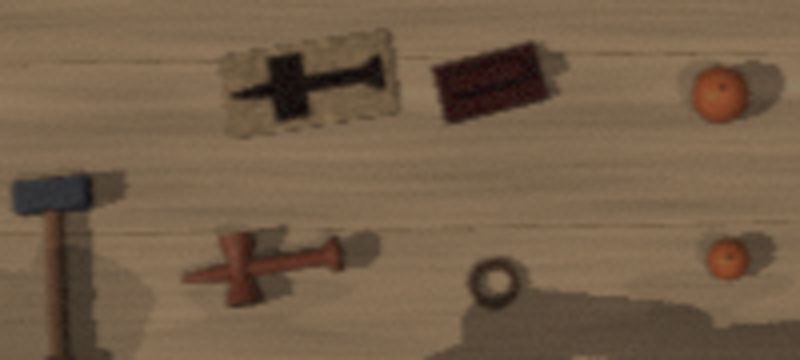

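The crop shows both the ken and its silhouette with the spike pointing to image left (+y), and both are tilted slightly. Next I'll take wrist views.

Request:
send_rows:
  moves:
    - [[30, -23, 0, 0, 0, 0.02, 1], [30, -23, 0, 0, 0, 0.02, 1], [31, -23, 0, 0, 0, 0.02, 1], [31, -23, 0, 0, 0, 0.02, 1], [31, -23, 0, 0, 0, 0.02, 1], [31, -23, 0, 0, 0, 0.02, 1], [31, -23, 0, 0, 0, 0.02, 1], [31, -23, 0, 0, 0, 0.02, 1], [31, -23, 0, 0, 0, 0.02, 1], [30, -23, 0, 0, 0, 0.02, 1], [30, -23, 0, 0, 0, 0.02, 1], [30, -23, 0, 0, 0, 0.027, 1], [0, 0, 0, 0, 0, 0, 1], [0, 0, 0, 0, 0, 0, 1], [0, 0, 0, 0, 0, 0, 1], [0, 0, 0, 0, 0, 0, 1]]

```text
time_s: 1.48
tool_pos: [519.4, 330.6, 214.6]
orientation: [0.0, 1.0, 0.0, -0.0]
ft_force: [-0.3, 0.1, 0.5]
gripper_width: 95.1
gripper_force: 0.0
```

```bash
cat >> h.py <<'E'
from scipy.spatial.transform import Rotation as R
def wsnap(fn):
    o=get_obs(); T=np.eye(4); T[:3,:3]=R.from_quat(o['orientation']).as_matrix(); T[:3,3]=o['tool_pos']
    f=grab_frame('wrist'); f['extrinsics']=T@f['T_tool_cam']
    cv2.imwrite('pics/'+fn+'.png',f['frame']); np.savez('pics/'+fn,**f); return f
E
python3 -c "
from h import *
f=wsnap('w1');print(f['fx'],f['extrinsics'].round(2).tolist());print(get_obs()['tool_pos'],get_obs()['orientation'],get_obs()['joint_positions'])"
```

```text
333.2344763809052 [[0.0, 0.96, 0.29, 438.74], [1.0, -0.0, 0.0, 330.0], [0.0, 0.29, -0.96, 384.69], [0.0, 0.0, 0.0, 1.0]]
[519.32194361 330.77091066 214.70034849] [-2.17623481e-04  9.99999968e-01  5.07956306e-05 -1.21757993e-04] [ 4.59807224e-01  4.77624952e-01  1.58261241e+00  2.25528095e-04
  1.08152849e+00 -1.11153036e+00]
```

View pics/w1.png

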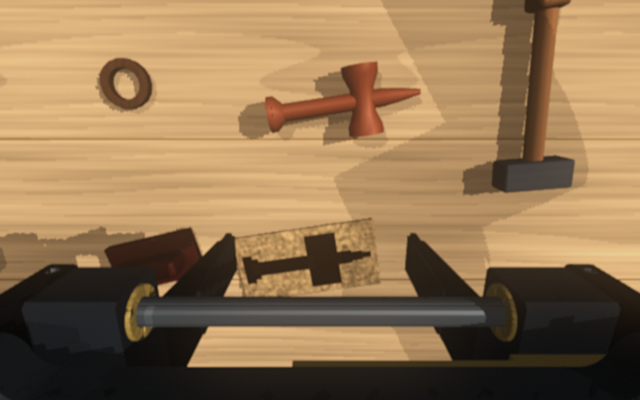

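The wrist view shows the ken with its base at (272,113) and its spike at (420,93). The silhouette's base is at (247,270) and its spike at (370,256). The narrow ring is at (125,83), and the float is partly hidden at (155,258).

```bash
cat >> h.py <<'E'
def big(m,box):
    x0,y0,x1,y1=box; k=np.zeros_like(m); k[y0:y1,x0:x1]=m[y0:y1,x0:x1]
    n,l,s,c=cv2.connectedComponentsWithStats(k); i=1+np.argmax(s[1:,4]); return (l==i).astype(np.uint8)
def axis(f,m,z):
    # extremes along principal axis in world plane z -> mid, yaw(from base to crosspiece side), length
    v,u=np.nonzero(m); P=ray(f,np.c_[u,v],z)[:,:2]; c=P.mean(0)
    a=np.linalg.svd(P-c,full_matrices=False)[2][0]
    t=(P-c)@a; n=(P-c)@np.array([-a[1],a[0]])
    e=[P[t<t.min()+4].mean(0),P[t>t.max()-4].mean(0)]
    d=e[1]-e[0]; return (e[0]+e[1])/2,np.arctan2(d[1],d[0]),np.hypot(*d),n.min(),n.max(),e
E
python3 - <<'E'
from h import *
f=load('w1'); hsv=cv2.cvtColor(f['frame'],cv2.COLOR_BGR2HSV); h,s,v=cv2.split(hsv)
print([hsv[p[1],p[0]].tolist() for p in [(345,102),(365,85),(300,150),(322,258),(270,290),(110,80),(125,83),(160,250)]])
k=big((((h<9)|(h>172))&(s>110)&(v>60)).astype(np.uint8),(220,40,440,150)); print('ken',k.sum(),axis(f,k,19))
p=big((v<75).astype(np.uint8),(238,222,382,292)); print('pad',p.sum(),axis(f,p,6))
r=big((v<115).astype(np.uint8),(85,45,165,120)); 
c=max(cv2.findContours(r,0,1)[0],key=cv2.contourArea); e=cv2.fitEllipse(c); print('ring',e,ray(f,e[0],11))
o=f['frame'].copy()
for m,col in((k,(255,0,0)),(p,(0,255,0)),(r,(0,0,255))): cv2.drawContours(o,cv2.findContours(m,0,1)[0],-1,col,1)
cv2.imwrite('pics/o1.png',cv2.resize(o[40:300,80:440],None,fx=2,fy=2))
E
```

```text
[[8, 171, 164], [9, 176, 152], [17, 113, 203], [14, 132, 54], [16, 129, 160], [14, 138, 76], [17, 110, 217], [8, 150, 56]]
ken 571 (array([436.33100753, 387.49038992]), np.float64(0.18706668184850658), np.float64(64.60953403943641), np.float64(-16.973183826368754), np.float64(33.96553879371309), [array([404.58982971, 381.48242831]), array([468.07218535, 393.49835153])])
pad 2513 (array([633.01515102, 313.07191047]), np.float64(1.7183689797057773), np.float64(153.5937248936292), np.float64(-34.294025469860486), np.float64(33.15266752557056), [array([644.30717767, 237.10976058]), array([621.72312437, 389.03406036])])
ring ((125.50804138183594, 83.46929931640625), (45.61504364013672, 54.056148529052734), 128.9091033935547) [[421.30392842 123.89709607  11.        ]]
```

View pics/o1.png

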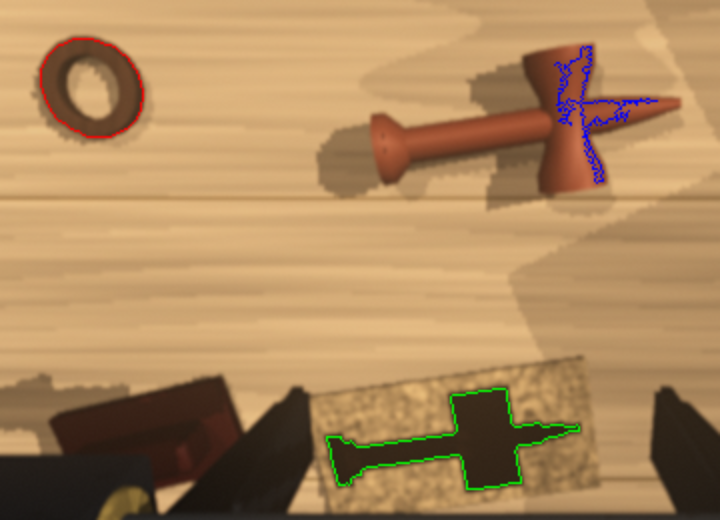

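The pad silhouette and ring contours are clean. The ken mask needs a wider hue range.

Run:
```python
from h import *
f=load('w1'); hsv=cv2.cvtColor(f['frame'],cv2.COLOR_BGR2HSV); h,s,v=cv2.split(hsv)
k=big((((h<13)|(h>172))&(s>140)&(v>60)).astype(np.uint8),(255,40,440,150)); print('ken',k.sum(),axis(f,k,19))
e=axis(f,k,19)
```

```text
ken 4317 (array([440.99497416, 353.25509576]), np.float64(1.7177543485180797), np.float64(159.32384431426152), np.float64(-37.441977409578655), np.float64(35.828689701949834), [array([452.65983959, 274.45184229]), array([429.33010873, 432.05834922])])
```

Request:
send_rows:
  moves:
    - [[0, -40, 0, 0, 0, 0, 1], [0, -40, 0, 0, 0, 0, 1], [0, -40, 0, 0, 0, 0, 1], [0, -40, 0, 0, 0, 0, 1], [0, -40, 0, 0, 0, 0, 1], [0, -40, 0, 0, 0, 0, 1], [0, -40, 0, 0, 0, 0, 1], [0, -40, 0, 0, 0, 0, 1], [0, -40, 0, 0, 0, 0, 1], [0, -40, 0, 0, 0, 0, 1], [0, -40, 0, 0, 0, 0, 1], [0, -40, 0, 0, 0, 0, 1], [0, -40, 0, 0, 0, 0, 1], [0, -30, 0, 0, 0, 0, 1], [0, 0, 0, 0, 0, 0, 1], [0, 0, 0, 0, 0, 0, 1], [0, 0, 0, 0, 0, 0, 1], [0, 0, 0, 0, 0, 0, 1]]

```text
time_s: 3.03
tool_pos: [520.4, -218.5, 214.8]
orientation: [-0.0, 1.0, 0.0, -0.0]
ft_force: [0.1, -0.1, -0.6]
gripper_width: 94.9
gripper_force: 0.0
```

```bash
python3 -c "
from h import *
wsnap('w2');o=get_obs();print(o['tool_pos'],o['orientation'],o['joint_positions'])"
```

```text
[ 520.4762938  -218.54253171  214.86155541] [-5.85858780e-04  9.99999824e-01  6.84280243e-05  6.14111293e-05] [-5.14629144e-01  4.04753043e-01  1.70932159e+00  2.09822349e-04
  1.02747859e+00 -2.08670566e+00]
```

View pics/w2.png

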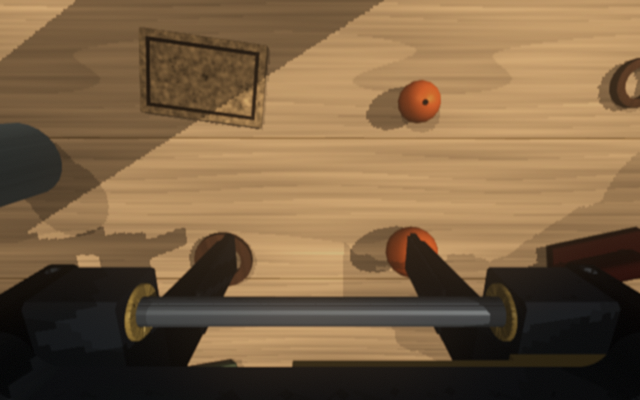

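Wrist view 2 shows the float pad at (204,78), the small ball at (420,101), the large ball at (411,250) partly behind a finger, and the wide ring at (222,258), also partly hidden. I'll measure the clear ones and move forward for the rest.

```bash
cat >> h.py <<'E'
def ball(f,box,z):
    h,s,v=cv2.split(cv2.cvtColor(f['frame'],cv2.COLOR_BGR2HSV))
    m=big((((h<13)|(h>172))&(s>170)&(v>60)).astype(np.uint8),box)
    c=max(cv2.findContours(m,0,1)[0],key=cv2.contourArea); e=cv2.minEnclosingCircle(c); return e,ray(f,e[0],z)[0].round(1)
def darkrect(f,box,z,th):
    v=f['frame'].max(2); m=big((v<th).astype(np.uint8),box)
    c=max(cv2.findContours(m,0,1)[0],key=cv2.contourArea)
    P=ray(f,c[:,0],z)[:,:2].astype(np.float32); return cv2.minAreaRect(P)
E
python3 - <<'E'
from h import *
f=load('w2')
print(ball(f,(380,70,460,135),20))
print([darkrect(f,(135,25,275,135),6,t) for t in(45,55,65)])
E
```

```text
(((419.5714416503906, 100.57142639160156), 21.30927848815918), array([ 439.8, -114.8,   20. ]))
[((417.71435546875, -346.2599792480469), (115.97969818115234, 67.8272705078125), 82.47602844238281), ((417.7227478027344, -346.3939208984375), (116.70218658447266, 68.9728775024414), 82.4793472290039), ((417.8801574707031, -346.3175048828125), (117.99815368652344, 69.62213897705078), 82.3228530883789)]
```

Request:
send_rows:
  moves:
    - [[30, 27, 0, 0, 0, 0, 1], [30, 27, 0, 0, 0, 0, 1], [30, 27, 0, 0, 0, 0, 1], [30, 27, 0, 0, 0, 0, 1], [0, 0, 0, 0, 0, 0, 1], [0, 0, 0, 0, 0, 0, 1], [0, 0, 0, 0, 0, 0, 1], [0, 0, 0, 0, 0, 0, 1]]

```text
time_s: 3.75
tool_pos: [639.6, -112.2, 214.8]
orientation: [0.0, 1.0, 0.0, -0.0]
ft_force: [-0.2, -0.4, -0.5]
gripper_width: 95.3
gripper_force: 0.0
```

```bash
python3 -c "
from h import *
wsnap('w3');o=get_obs();print(o['tool_pos'],o['orientation'],o['joint_positions'])"
```

```text
[ 639.59000382 -112.58754077  214.9787424 ] [ 7.47351479e-04  9.99999720e-01 -1.91951007e-05  1.31052394e-05] [-2.75882634e-01  5.25932801e-01  1.49421662e+00 -3.31132171e-05
  1.12140758e+00 -1.84516987e+00]
```

View pics/w3.png

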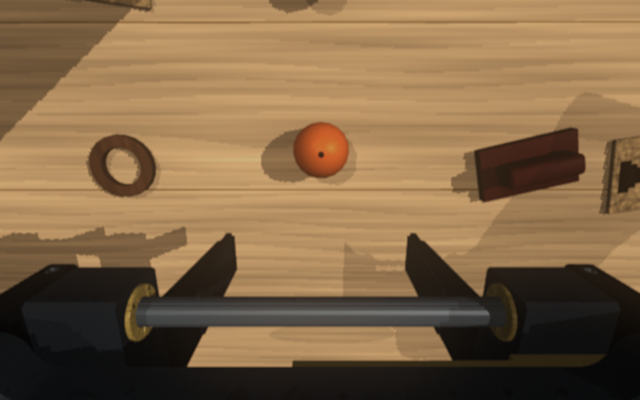

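Wrist view 3 shows the large ball at (321,150), the wide ring at (122,165) and the float around (530,165).

Run:
```python
from h import *
f=load('w3')
print(ball(f,(260,100,380,200),27))
h,s,v=cv2.split(cv2.cvtColor(f['frame'],cv2.COLOR_BGR2HSV))
for t in(100,115,130):
    r=big((v<t).astype(np.uint8),(75,120,165,205)); c,hi=cv2.findContours(r,cv2.RETR_CCOMP,1)
    c=sorted(c,key=cv2.contourArea)[-2:]
    print(t,[(np.round(cv2.fitEllipse(x)[0],1),np.round(cv2.fitEllipse(x)[1],1),ray(f,cv2.fitEllipse(x)[0],11)[0].round(1)) for x in c])
f=load('w1'); v=f['frame'].max(2)
for t in(100,115,130):
    r=big((v<t).astype(np.uint8),(85,45,165,120)); c,hi=cv2.findContours(r,cv2.RETR_CCOMP,1)
    c=sorted(c,key=cv2.contourArea)[-2:]
    print(t,[(np.round(cv2.fitEllipse(x)[0],1),np.round(cv2.fitEllipse(x)[1],1),ray(f,cv2.fitEllipse(x)[0],11)[0].round(1)) for x in c])
```

```text
(((320.7984619140625, 149.52713012695312), 27.37433624267578), array([ 609.3, -112.2,   27. ]))
100 [(array([122.9, 165.8]), array([32.1, 41. ]), array([ 629.6, -336.8,   11. ])), (array([122. , 165.2]), array([58.2, 67.4]), array([ 628.9, -337.7,   11. ]))]
115 [(array([122.7, 165.8]), array([30.9, 39.8]), array([ 629.6, -337.1,   11. ])), (array([121.9, 165.4]), array([59.1, 68.2]), array([ 629.1, -337.9,   11. ]))]
130 [(array([122.1, 166.1]), array([29. , 39.1]), array([ 629.9, -337.8,   11. ])), (array([121.7, 165.4]), array([59.9, 69.2]), array([ 629.2, -338.2,   11. ]))]
100 [(array([129.7,  85.3]), array([34.5, 37.6]), array([423.2, 128. ,  11. ])), (array([129.4,  84.9]), array([40.2, 47.1]), array([422.8, 127.8,  11. ]))]
115 [(array([126.2,  84.3]), array([26.3, 31.9]), array([422.2, 124.5,  11. ])), (array([125.5,  83.5]), array([45.6, 54.1]), array([421.3, 123.9,  11. ]))]
130 [(array([126. ,  84.6]), array([25.3, 31. ]), array([422.4, 124.3,  11. ])), (array([125.4,  83.6]), array([46.6, 54.7]), array([421.5, 123.7,  11. ]))]
```

Pick up the large ball.

Request:
send_rows:
  moves:
    - [[-15, 0, -30, 0, 0, 0, 1], [-15, 0, -30, 0, 0, 0, 1], [0, 0, -35, 0, 0, 0, 1], [0, 0, -35, 0, 0, 0, 1], [0, 0, -30, 0, 0, 0, 1], [0, 0, -24, 0, 0, 0, 1], [0, 0, -20, 0, 0, 0, 1], [0, 0, 0, 0, 0, 0, 1], [0, 0, 0, 0, 0, 0, 1], [0, 0, 0, 0, 0, 0, 0], [0, 0, 0, 0, 0, 0, 0], [0, 0, 0, 0, 0, 0, 0], [0, 0, 0, 0, 0, 0, 0], [0, 0, 0, 0, 0, 0, 0], [0, 0, 0, 0, 0, 0, 0], [0, 0, 0, 0, 0, 0, 0]]

```text
time_s: 5.13
tool_pos: [610.4, -112.1, 11.0]
orientation: [0.0, 1.0, -0.0, 0.0]
ft_force: [-0.1, 0.2, 3.2]
gripper_width: 58.3
gripper_force: 30.0
```

Request:
send_rows:
  moves:
    - [[0, 0, 25, 0, 0, 0, 0], [0, 0, 35, 0, 0, 0, 0], [2, -25, 0, 0, 0, 0, 0], [3, -35, 0, 0, 0, 0, 0], [3, -35, 0, 0, 0, 0, 0], [3, -35, 0, 0, 0, 0, 0], [3, -35, 0, 0, 0, 0, 0], [3, -35, 0, 0, 0, 0, 0], [3, -25.5, 0, 0, 0, 0, 0], [0, 0, 0, 0, 0, 0, 0], [0, 0, 0, 0, 0, 0, 0], [0, 0, 0, 0, 0, 0, 0], [0, 0, -20, 0, 0, 0, 0], [0, 0, -15, 0, 0, 0, 0], [0, 0, -10, 0, 0, 0, 0], [0, 0, -8, 0, 0, 0, 0], [0, 0, 0, 0, 0, 0, 0], [0, 0, 0, 0, 0, 0, 0], [0, 0, 0, 0, 0, 0, 0]]

```text
time_s: 6.72
tool_pos: [630.4, -337.1, 18.1]
orientation: [0.0, 1.0, 0.0, 0.0]
ft_force: [-0.3, -0.4, -0.7]
gripper_width: 57.7
gripper_force: 30.0
```

Request:
send_rows:
  moves:
    - [[0, 0, -2, 0, 0, 0, 0], [0, 0, 0, 0, 0, 0, 0], [0, 0, 0, 0, 0, 0, 0.75], [0, 0, 0, 0, 0, 0, 0.85], [0, 0, 0, 0, 0, 0, 1], [0, 0, 0, 0, 0, 0, 1], [0, 0, 0, 0, 0, 0, 1], [0, 0, 15, 0, 0, 0, 1], [0, 0, 30, 0, 0, 0, 1], [0, 0, 35, 0, 0, 0, 1], [-20, 22, 5, 0, 0, 0, 1], [-30, 34, 0, 0, 0, 0, 1], [-30, 34, 0, 0, 0, 0, 1], [-30, 34, 0, 0, 0, 0, 1], [-30, 34, 0, 0, 0, 0, 1], [-30, 34, 0, 0, 0, 0, 1], [-20, 30, 0, 0, 0, 0, 1], [0, 0, 0, 0, 0, 0, 1], [0, 0, 0, 0, 0, 0, 1], [0, 0, 0, 0, 0, 0, 1]]

```text
time_s: 8.38
tool_pos: [453.5, -129.9, 101.6]
orientation: [0.0, 1.0, -0.0, 0.001]
ft_force: [0.3, -0.7, -0.3]
gripper_width: 95.2
gripper_force: 0.0
```

Run:
```python
from h import *
o=get_obs(); print(o['tool_pos'],o['joint_positions'].round(2))
f=wsnap('w4'); print(ball(f,(0,0,640,230),20))
t=snap('top','top1')
print(ball(t,(380,155,415,185),31)); print(ball(t,(335,205,360,225),20))
```

```text
[ 453.47231188 -129.85741954  101.61147206] [-0.42  0.44  2.05  0.    0.65 -1.99]
(((339.292236328125, 191.20022583007812), 27.380887985229492), array([ 441. , -115.6,   20. ]))
(((399.9220275878906, 167.62843322753906), 6.950576305389404), array([ 629.5, -338.1,   31. ]))Traceback (most recent call last):
  File "<stdin>", line 5, in <module>
  File "h.py", line 27, in ball
    m=big((((h<13)|(h>172))&(s>170)&(v>60)).astype(np.uint8),box)
  File "h.py", line 17, in big
    n,l,s,c=cv2.connectedComponentsWithStats(k); i=1+np.argmax(s[1:,4]); return (l==i).astype(np.uint8)
                                                     ~~~~~~~~~^^^^^^^^^
    return _wrapfunc(a, 'argmax', axis=axis, out=out, **kwds)
    return bound(*args, **kwds)
ValueError: attempt to get argmax of an empty sequence
```

The large ball is at the ring. Next, the small ball.

Request:
send_rows:
  moves:
    - [[-7, 7, -15, 0, 0, 0, 1], [-6, 7.5, -20, 0, 0, 0, 1], [0, 0, -25, 0, 0, 0, 1], [0, 0, -20, 0, 0, 0, 1], [0, 0, -15.5, 0, 0, 0, 1], [0, 0, 0, 0, 0, 0, 1], [0, 0, 0, 0, 0, 0, 1], [0, 0, 0, 0, 0, 0, 0], [0, 0, 0, 0, 0, 0, 0], [0, 0, 0, 0, 0, 0, 0], [0, 0, 0, 0, 0, 0, 0], [0, 0, 0, 0, 0, 0, 0], [0, 0, 0, 0, 0, 0, 0], [0, 0, 0, 0, 0, 0, 0], [0, 0, 0, 0, 0, 0, 0], [0, 0, 20, 0, 0, 0, 0], [0, 0, 35, 0, 0, 0, 0], [0, 0, 0, 0, 0, 0, 0], [0, 0, 0, 0, 0, 0, 0]]

```text
time_s: 10.07
tool_pos: [440.1, -115.1, 61.3]
orientation: [0.0, 1.0, -0.001, 0.002]
ft_force: [0.7, 0.3, 0.3]
gripper_width: 41.9
gripper_force: 30.0
```

Request:
send_rows:
  moves:
    - [[-2, 24, 0, 0, 0, 0, 0], [-3, 35, 0, 0, 0, 0, 0], [-3, 40, 0, 0, 0, 0, 0], [-3, 40, 0, 0, 0, 0, 0], [-3, 40, 0, 0, 0, 0, 0], [-3, 35, 0, 0, 0, 0, 0], [-1.5, 25, 0, 0, 0, 0, 0], [0, 0, 0, 0, 0, 0, 0], [0, 0, 0, 0, 0, 0, 0], [0, 0, 0, 0, 0, 0, 0], [0, 0, -20, 0, 0, 0, 0], [0, 0, -15, 0, 0, 0, 0], [0, 0, -8, 0, 0, 0, 0], [0, 0, -3, 0, 0, 0, 0], [0, 0, 0, 0, 0, 0, 0], [0, 0, 0, 0, 0, 0, 0], [0, 0, 0, 0, 0, 0, 0]]

```text
time_s: 11.48
tool_pos: [420.2, 122.1, 14.0]
orientation: [0.001, 1.0, -0.0, -0.001]
ft_force: [-3.3, -12.5, 6.1]
gripper_width: 42.1
gripper_force: 30.0
```

The ball is touching the ring off-centre: the ring pushes it toward −y. I'll re-measure the ring from the top and side views.

Run:
```python
from h import *
t=load('top0'); s=load('side0')
for f,boxes in((t,{'rn':(279,210,300,230),'rw':(386,157,412,182)}),(s,{'rn':(268,184,294,203),'rw':(345,275,390,308)})):
    v=f['frame'].max(2)
    for n,b in boxes.items():
        for th in (75,90,105):
            m=big((v<th).astype(np.uint8),b); c=max(cv2.findContours(m,0,1)[0],key=cv2.contourArea)
            if len(c)>5: e=cv2.fitEllipse(c); print(n,th,np.round(e[0],1),np.round(e[1],1),ray(f,e[0],7)[0].round(1))
```

```text
rn 75 [288.4 220.8] [11.3 12.3] [420.9 120.2   7. ]
rn 90 [289.5 222.7] [15.8 17.2] [413.1 115.8   7. ]
rn 105 [289.9 222.6] [16.5 18.8] [413.8 114.3   7. ]
rw 75 [399.2 168.7] [15.7 16.3] [ 631.1 -340.6    7. ]
rw 90 [399.5 168.6] [16.6 17.5] [ 631.6 -341.5    7. ]
rw 105 [399.5 168.4] [16.8 18.9] [ 632.3 -341.5    7. ]
rn 75 [280.3 194.4] [ 7. 13.] [422.3 117.    7. ]
rn 90 [280.1 194.6] [ 8.2 13.9] [421.4 116.1   7. ]
rn 105 [280.2 194.5] [ 9.  14.4] [421.7 116.5   7. ]
rw 75 [367.8 286.6] [29.4 32. ] [ 634.9 -328.2    7. ]
rw 90 [368.4 293.3] [16.2 25.4] [ 632.5 -350.5    7. ]
rw 105 [368.  291.7] [21.8 27.3] [ 632.3 -345.2    7. ]
```

Request:
send_rows:
  moves:
    - [[0, 0, 5, 0, 0, 0, 0], [-0.5, -5, 0, 0, 0, 0, 0], [0, 0, 0, 0, 0, 0, 0], [0, 0, 0, 0, 0, 0, 0], [0, 0, -2, 0, 0, 0, 0], [0, 0, -2, 0, 0, 0, 0], [0, 0, 0, 0, 0, 0, 0], [0, 0, 0, 0, 0, 0, 0], [0, 0, 0, 0, 0, 0, 0]]

```text
time_s: 12.23
tool_pos: [420.6, 119.4, 15.2]
orientation: [0.0, 1.0, 0.0, 0.0]
ft_force: [0.6, 2.0, 6.2]
gripper_width: 42.6
gripper_force: 30.0
```

Request:
send_rows:
  moves:
    - [[0, 0, 0, 0, 0, 0, 0.6], [0, 0, 0, 0, 0, 0, 0.8], [0, 0, 0, 0, 0, 0, 1], [0, 0, 0, 0, 0, 0, 1], [0, 0, 0, 0, 0, 0, 1], [0, 0, 0, 0, 0, 0, 1], [0, 0, 15, 0, 0, 0, 1], [0, 0, 30, 0, 0, 0, 1], [0, 0, 30, 0, 0, 0, 1], [0, 0, 30, 0, 0, 0, 1], [0, 0, 30, 0, 0, 0, 1], [0, 0, 30, 0, 0, 0, 1], [0, 0, 35, 0, 0, 0, 1], [0, 0, 0, 0, 0, 0, 1], [0, 0, 0, 0, 0, 0, 1], [0, 0, 0, 0, 0, 0, 1]]

```text
time_s: 13.57
tool_pos: [420.0, 119.1, 214.6]
orientation: [0.0, 1.0, 0.0, -0.0]
ft_force: [0.2, -0.2, 0.3]
gripper_width: 95.0
gripper_force: 0.0
```

Run:
```python
from h import *
o=get_obs(); print(o['tool_pos'])
f=wsnap('w5'); b=ball(f,(250,100,400,230),26); print(b)
t=snap('top','top2'); x,y=map(int,b[0][0])
a=cv2.resize(f['frame'][y-60:y+60,x-60:x+60],(480,480)); cv2.imwrite('pics/c5.png',a)
```

```text
[420.03173403 119.08995981 214.63582251]
(((323.0, 177.0), 19.924957275390625), array([420. , 121.5,  26. ]))
```

View pics/c5.png

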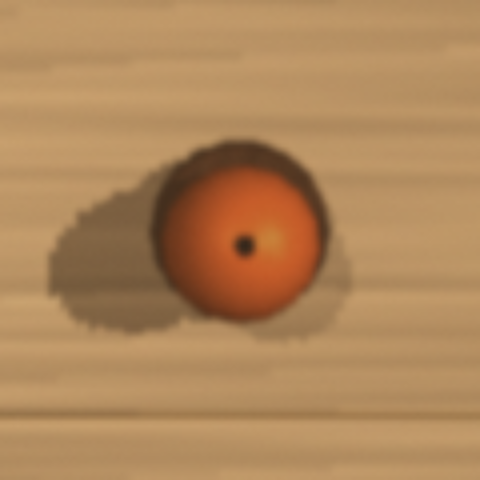

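The small ball is seated concentrically. Next, grasp the ken with the tool turned −1.424 rad.

Request:
send_rows:
  moves:
    - [[2, 17.5, -10, 0, 0, -0.119, 1], [2, 17.5, -10, 0, 0, -0.119, 1], [2, 17.5, -10, 0, 0, -0.119, 1], [2, 17.5, -10, 0, 0, -0.119, 1], [2, 17.5, -10, 0, 0, -0.119, 1], [2, 17.5, -10, 0, 0, -0.119, 1], [2, 17.5, -10, 0, 0, -0.119, 1], [2, 17.5, -10, 0, 0, -0.119, 1], [2, 17.5, -10, 0, 0, -0.118, 1], [2, 17.5, -10, 0, 0, -0.118, 1], [2, 17.5, -10, 0, 0, -0.118, 1], [2, 18, -10, 0, 0, -0.118, 1], [0, 0, -25, 0, 0, 0, 1], [0, 0, -25, 0, 0, 0, 1], [0, 0, -20, 0, 0, 0, 1], [0, 0, -20, 0, 0, 0, 1], [0, 0, 0, 0, 0, 0, 1], [0, 0, 0, 0, 0, 0, 1], [0, 0, 0, 0, 0, 0, 1]]

```text
time_s: 15.25
tool_pos: [443.9, 329.3, 4.1]
orientation: [0.654, 0.757, -0.001, -0.0]
ft_force: [0.2, -1.0, 0.6]
gripper_width: 94.8
gripper_force: 0.0
```

Run:
```python
from h import *
o=get_obs(); print(o['tool_pos'],R.from_quat(o['orientation']).as_matrix().round(3)[:,1],o['joint_positions'].round(2))
```

```text
[443.86086271 329.2991813    4.12914742] [ 0.989  0.145 -0.002] [ 0.52  0.69  1.91 -0.    0.55  0.37]
```

Request:
send_rows:
  moves:
    - [[0, 0, 0, 0, 0, 0, 0], [0, 0, 0, 0, 0, 0, 0], [0, 0, 0, 0, 0, 0, 0], [0, 0, 0, 0, 0, 0, 0], [0, 0, 0, 0, 0, 0, 0], [0, 0, 0, 0, 0, 0, 0], [0, 0, 0, 0, 0, 0, 0], [0, 0, 0, 0, 0, 0, 0], [0, 0, 0, 0, 0, 0, 0], [0, 0, 0, 0, 0, 0, 0], [0, 0, 20, 0, 0, 0, 0], [0, 0, 30, 0, 0, 0, 0], [0, 0, 30, 0, 0, 0, 0], [0, 0, 0, 0, 0, 0, 0], [0, 0, 0, 0, 0, 0, 0]]

```text
time_s: 16.5
tool_pos: [445.0, 330.0, 86.4]
orientation: [0.654, 0.757, 0.001, 0.001]
ft_force: [0.1, 0.4, -0.5]
gripper_width: 2.3
gripper_force: 0.0
```

Run:
```python
from h import *
o=get_obs(); print(o['tool_pos'],o['gripper_width'])
s=snap('side','side3'); t=snap('top','top3')
cv2.imwrite('pics/c3.png',cv2.resize(s['frame'][100:215,220:380],None,fx=5,fy=5))
```

```text
[444.95903438 329.96893941  86.44876631] 2.3348383734115874
```

View pics/c3.png

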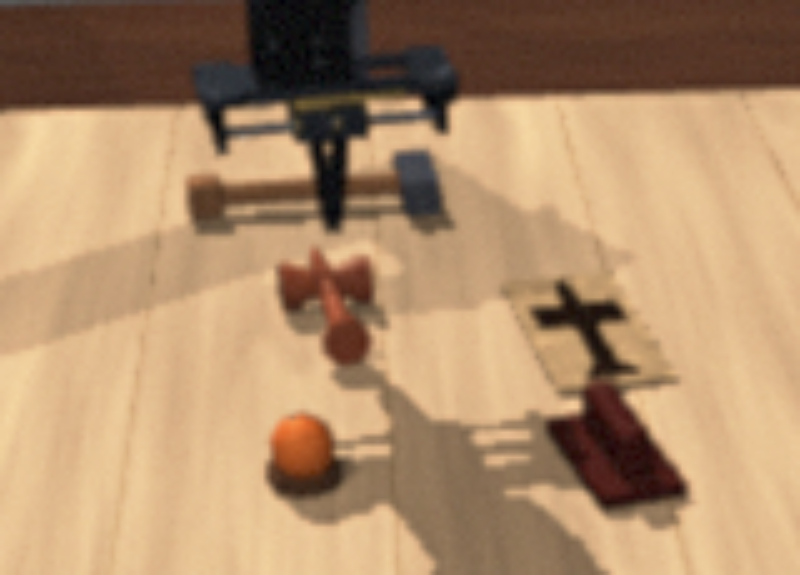

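The grasp missed: the fingers shut to 2.3 mm and the ken still lies on the counter. I'll look with the wrist camera.

Request:
send_rows:
  moves:
    - [[0, 0, 30, 0, 0, 0, 1], [0, 0, 30, 0, 0, 0, 1], [0, 0, 30, 0, 0, 0, 1], [0, 0, 30, 0, 0, 0, 1], [0, 0, 0, 0, 0, 0, 1], [0, 0, 0, 0, 0, 0, 1], [0, 0, 0, 0, 0, 0, 1], [0, 0, 0, 0, 0, 0, 1]]

```text
time_s: 17.27
tool_pos: [443.9, 329.3, 203.3]
orientation: [0.654, 0.757, -0.001, -0.0]
ft_force: [0.1, -0.1, -0.2]
gripper_width: 48.3
gripper_force: 0.0
```

Run:
```python
from h import *
o=get_obs(); print(o['tool_pos'])
f=wsnap('w6')
t=snap('top','top4')
for f,b in((f,(100,0,540,232)),(load('side3'),(270,145,300,175)),(load('top3'),(205,200,258,232)),(load('top0'),(205,200,258,232))):
  h,s,v=cv2.split(cv2.cvtColor(f['frame'],cv2.COLOR_BGR2HSV))
  k=big((((h<13)|(h>172))&(s>120)&(v>60)).astype(np.uint8),b); print('ken',k.sum(),axis(f,k,19))
```

```text
[443.89480075 329.29852766 203.30487234]
ken 4181 (array([441.56111216, 350.67715064]), np.float64(-1.42451223033279), np.float64(162.77095611432156), np.float64(-36.43664862199771), np.float64(36.488759931711606), [array([429.69812631, 431.193395  ]), array([453.424098  , 270.16090628])])
ken 240 (array([442.75945635, 340.02480654]), np.float64(-1.4498865731936543), np.float64(185.08041760044082), np.float64(-35.211804118507494), np.float64(36.694240132789126), [array([431.59768493, 431.88940855]), array([453.92122777, 248.16020452])])
ken 36 (array([449.79743486, 288.60799547]), np.float64(1.0514446493674174), np.float64(28.041569591646155), np.float64(-14.055706179348624), np.float64(11.442553822134187), [array([442.83867531, 276.43597543]), array([456.75619441, 300.78001551])])
ken 242 (array([442.05067025, 353.64544074]), np.float64(-1.4330865718108607), np.float64(150.20663210120284), np.float64(-34.78783899811193), np.float64(35.44095984531785), [array([431.74086904, 428.03775272]), array([452.36047146, 279.25312877])])
```

View pics/w6.png

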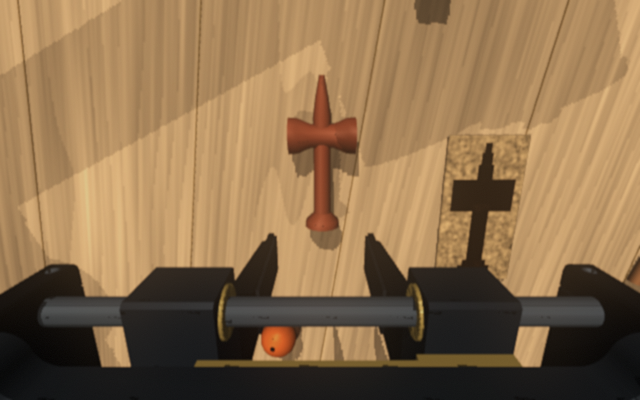

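The ken hasn't moved. The fingers are slow (about 70 mm/s) and I lifted before they had closed. I'll go again at half opening with a longer close.

Request:
send_rows:
  moves:
    - [[0, 0, -35, 0, 0, 0, 0.5], [0, 0, -35, 0, 0, 0, 0.5], [0, 0, -35, 0, 0, 0, 0.5], [0, 0, -35, 0, 0, 0, 0.5], [0, 0, -25, 0, 0, 0, 0.5], [0, 0, -20, 0, 0, 0, 0.5], [0, 0, -14, 0, 0, 0, 0.5], [0, 0, 0, 0, 0, 0, 0.5], [0, 0, 0, 0, 0, 0, 0.5], [0, 0, 0, 0, 0, 0, 0], [0, 0, 0, 0, 0, 0, 0], [0, 0, 0, 0, 0, 0, 0], [0, 0, 0, 0, 0, 0, 0], [0, 0, 0, 0, 0, 0, 0], [0, 0, 0, 0, 0, 0, 0], [0, 0, 0, 0, 0, 0, 0], [0, 0, 0, 0, 0, 0, 0], [0, 0, 0, 0, 0, 0, 0]]

```text
time_s: 18.87
tool_pos: [444.6, 329.7, 6.5]
orientation: [0.654, 0.757, 0.0, 0.0]
ft_force: [-0.4, -0.3, 6.2]
gripper_width: 18.1
gripper_force: 30.0
```

Run:
```python
from h import *
for n,b,th in(('top0',(218,158,268,186),50),('side0',(315,148,360,182),55),('w1',(238,222,382,292),75)):
    f=load(n); v=f['frame'].max(2); m=big((v<th).astype(np.uint8),b); print(n,m.sum(),axis(f,m,6))
f=load('w6'); v=f['frame'].max(2); m=big((v<70).astype(np.uint8),(450,140,518,255)); y,x=np.nonzero(m)
c=max(cv2.findContours(m,0,1)[0],key=cv2.contourArea); P=ray(f,c[:,0],6)[:,:2]
d=np.array([np.cos(1.718),np.sin(1.718)]); n=np.array([-d[1],d[0]]); 
t=P@d; w=P@n; cr=(abs(w-np.median(w))>20); print('tip t',t.max(),'cross',t[cr].min(),t[cr].max(),'w',w.min(),w.max())
tc=(t[cr].min()+t[cr].max())/2; wc=(w.min()+w.max())/2; print('ken target',d*(tc-20)+n*wc, d*(t.max()-80)+n*wc)
```

```text
top0 221 (array([634.70858944, 312.50902299]), np.float64(-1.4268988301033685), np.float64(148.01204325898883), np.float64(-32.11627417508488), np.float64(32.58765401174566), [array([624.09602169, 385.75016336]), array([645.32115718, 239.26788262])])
side0 86 (array([631.64896734, 311.7042461 ]), np.float64(-1.4559856324059932), np.float64(139.65807893920734), np.float64(-28.15572048430736), np.float64(29.744647587783643), [array([623.64944817, 381.0735653 ]), array([639.64848652, 242.3349269 ])])
w1 2513 (array([633.01515102, 313.07191047]), np.float64(1.7183689797057773), np.float64(153.5937248936292), np.float64(-34.294025469860486), np.float64(33.15266752557056), [array([644.30717767, 237.10976058]), array([621.72312437, 389.03406036])])
tip t 295.24873984205664 cross 219.24240465873757 253.75954053388773 w -705.6500863477517 -637.7231872485955
ken target [632.66763998 312.67757597] [632.85130824 311.438886  ]
```

Request:
send_rows:
  moves:
    - [[0, 0, 15, 0, 0, 0, 0], [0, 0, 25, 0, 0, 0, 0], [0, 0, 25, 0, 0, 0, 0], [15, -3, 0, 0, 0, 0, 0], [25, -5, 0, 0, 0, 0, 0], [30, -6, 0, 0, 0, 0, 0], [30, -6, 0, 0, 0, 0, 0], [30, -6, 0, 0, 0, 0, 0], [30, -6, 0, 0, 0, 0, 0], [20, -4, 0, 0, 0, 0, 0], [11, -2, 0, 0, 0, 0, 0], [0, 0, 0, 0, 0, 0, 0], [0, 0, 0, 0, 0, 0, 0], [0, 0, 0, 0, 0, 0, 0]]

```text
time_s: 20.03
tool_pos: [634.3, 291.8, 70.7]
orientation: [0.654, 0.757, -0.001, -0.0]
ft_force: [-0.4, 0.5, -0.8]
gripper_width: 18.1
gripper_force: 30.0
```

Request:
send_rows:
  moves:
    - [[1.5, -1, 0, 0, 0, 0, 0], [0, 0, -20, 0, 0, 0, 0], [0, 0, -18, 0, 0, 0, 0], [0, 0, -10, 0, 0, 0, 0], [0, 0, -5, 0, 0, 0, 0], [0, 0, -3, 0, 0, 0, 0], [0, 0, 0, 0, 0, 0, 0], [0, 0, 0, 0, 0, 0, 0], [0, 0, 0, 0, 0, 0, 0]]

```text
time_s: 20.78
tool_pos: [637.3, 290.8, 16.1]
orientation: [0.654, 0.757, 0.001, 0.0]
ft_force: [0.6, -0.6, -1.0]
gripper_width: 18.3
gripper_force: 30.0
```

Request:
send_rows:
  moves:
    - [[0, 0, -2, 0, 0, 0, 0], [0, 0, 0, 0, 0, 0, 0], [0, 0, 0, 0, 0, 0, 0.6], [0, 0, 0, 0, 0, 0, 0.6], [0, 0, 0, 0, 0, 0, 0.6], [0, 0, 0, 0, 0, 0, 0.6], [0, 0, 0, 0, 0, 0, 0.6], [0, 0, 0, 0, 0, 0, 0.6], [0, 0, 20, 0, 0, 0, 0.6], [0, 0, 35, 0, 0, 0, 0.6], [0, 0, 40, 0, 0, 0, 0.6], [0, -20, 40, 0, 0, 0, 0.6], [0, -30, 35, 0, 0, 0, 0.6], [0, -35, 30, 0, 0, 0, 0.6], [0, -35, 0, 0, 0, 0, 0.6], [0, -35, 0, 0, 0, 0, 0.6], [0, -25, 0, 0, 0, 0, 0.6], [0, 0, 0, 0, 0, 0, 0.6], [0, 0, 0, 0, 0, 0, 0.6], [0, 0, 0, 0, 0, 0, 0.6]]

```text
time_s: 22.45
tool_pos: [637.0, 118.8, 204.2]
orientation: [0.654, 0.757, 0.0, -0.0]
ft_force: [0.3, -0.1, 0.4]
gripper_width: 57.1
gripper_force: 0.0
```

Run:
```python
from h import *
o=get_obs(); print(o['tool_pos'],o['joint_positions'].round(2))
f=wsnap('w7'); snap('top','top5')
```

```text
[636.97936313 118.75324255 204.21534214] [ 0.08  0.53  1.51  0.    1.1  -0.06]
```

View pics/w7.png

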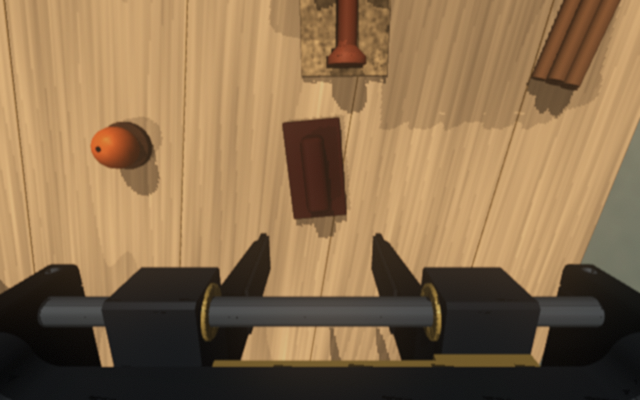

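The float is fully visible, with corners around (283,122), (339,118), (346,213) and (293,219). The ken's base sits centred on its pad at (346,60).

Run:
```python
from h import *
f=load('w7'); h,s,v=cv2.split(cv2.cvtColor(f['frame'],cv2.COLOR_BGR2HSV))
for vt in (75,90,105):
    m=big(((v<vt)&((h<13)|(h>165))).astype(np.uint8),(270,105,360,228))
    c=max(cv2.findContours(m,0,1)[0],key=cv2.contourArea)
    print(vt,m.sum(),cv2.minAreaRect(ray(f,c[:,0],12)[:,:2].astype(np.float32)),cv2.minAreaRect(c))
hh=ray(f,[(315,137),(318,215)],45)
print('handle ends',hh)
for n,b in(('top0',(268,155,305,185)),):
    f=load(n); h,s,v=cv2.split(cv2.cvtColor(f['frame'],cv2.COLOR_BGR2HSV)); m=big(((v<70)&((h<13)|(h>165))).astype(np.uint8),b); c=max(cv2.findContours(m,0,1)[0],key=cv2.contourArea)
    print(n,m.sum(),cv2.minAreaRect(ray(f,c[:,0],12)[:,:2].astype(np.float32)))
```

```text
75 4154 ((631.0476684570312, 124.87042236328125), (59.16946029663086, 106.92028045654297), 13.723136901855469) ((315.24407958984375, 168.1735076904297), (95.7939224243164, 54.14772033691406), 85.60128784179688)
90 5226 ((630.7289428710938, 124.89142608642578), (60.29125213623047, 108.36827850341797), 13.61493968963623) ((315.05059814453125, 168.28091430664062), (96.80008697509766, 56.364009857177734), 84.5596694946289)
105 5248 ((630.6248779296875, 125.06436920166016), (60.40000915527344, 108.76055145263672), 13.605687141418457) ((314.827880859375, 168.1065673828125), (97.05431365966797, 56.494300842285156), 84.80557250976562)
handle ends [[625.27957379 164.20713703  45.        ]
 [639.65534497  84.92599966  45.        ]]
top0 363 ((630.2299194335938, 123.52098083496094), (60.82705307006836, 107.77973175048828), 13.653533935546875)
```

Request:
send_rows:
  moves:
    - [[-3, 2.5, -30, 0, 0, 0.046, 0.6], [-3, 2.5, -35, 0, 0, 0.047, 0.6], [0, 0, -35, 0, 0, 0, 0.6], [0, 0, -35, 0, 0, 0, 0.6], [0, 0, -30, 0, 0, 0, 0.6], [0, 0, -22, 0, 0, 0, 0.6], [0, 0, 0, 0, 0, 0, 0.6], [0, 0, 0, 0, 0, 0, 0.6], [0, 0, 0, 0, 0, 0, 0], [0, 0, 0, 0, 0, 0, 0], [0, 0, 0, 0, 0, 0, 0], [0, 0, 0, 0, 0, 0, 0], [0, 0, 0, 0, 0, 0, 0], [0, 0, 0, 0, 0, 0, 0], [0, 0, 0, 0, 0, 0, 0], [0, 0, 0, 0, 0, 0, 0]]

```text
time_s: 23.88
tool_pos: [631.1, 123.3, 17.5]
orientation: [0.618, 0.786, 0.0, 0.0]
ft_force: [1.0, 0.8, 3.0]
gripper_width: 23.8
gripper_force: 30.0
```

Run:
```python
from h import *
f=load('top0'); v=f['frame'].max(2)
for th in(60,70,80):
    m=big((v<th).astype(np.uint8),(384,204,424,234)); c=max(cv2.findContours(m,0,1)[0],key=cv2.contourArea)
    print(cv2.minAreaRect(ray(f,c[:,0],6)[:,:2].astype(np.float32)))
f=load('side0'); v=f['frame'].max(2)
for th in(60,80,100):
    m=big((v<th).astype(np.uint8),(255,273,304,324)); c=max(cv2.findContours(m,0,1)[0],key=cv2.contourArea)
    print(cv2.minAreaRect(ray(f,c[:,0],6)[:,:2].astype(np.float32)))
```

```text
((379.6710510253906, -393.087646484375), (12.140584945678711, 1.6242265701293945e-06), 89.08526611328125)
((455.76190185546875, -320.08050537109375), (44.84592056274414, 3.5089030265808105), 80.8542251586914)
((380.92706298828125, -347.354736328125), (44.28759002685547, 116.15289306640625), 9.172590255737305)
((378.77520751953125, -395.47509765625), (1.6833781003952026, 3.9108266830444336), 37.233482360839844)
((379.5024108886719, -396.42425537109375), (2.24277663230896, 6.1229095458984375), 2.2403011322021484)
((379.7875061035156, -394.97772216796875), (8.743839263916016, 7.111300468444824), 85.41419219970703)
```

Request:
send_rows:
  moves:
    - [[0, 0, 20, 0, 0, 0, 0], [0, 0, 30, 0, 0, 0, 0], [0, 0, 20, 0, 0, 0, 0], [-13, -32, 0, 0, 0, -0.026, 0], [-15, -34, 0, 0, 0, -0.026, 0], [-15, -34, 0, 0, 0, -0.026, 0], [-16, -34, 0, 0, 0, -0.026, 0], [-16, -34, 0, 0, 0, -0.026, 0], [-16, -34, 0, 0, 0, -0.026, 0], [-16, -34, 0, 0, 0, -0.027, 0], [-16, -34, 0, 0, 0, -0.027, 0], [-16, -34, 0, 0, 0, -0.027, 0], [-16, -34, 0, 0, 0, -0.027, 0], [-16, -34, 0, 0, 0, -0.027, 0], [-15, -34, 0, 0, 0, -0.027, 0], [-15, -34, 0, 0, 0, -0.027, 0], [-12, -32, 0, 0, 0, -0.026, 0], [0, 0, 0, 0, 0, 0, 0], [0, 0, 0, 0, 0, 0, 0], [0, 0, 0, 0, 0, 0, 0]]

```text
time_s: 25.55
tool_pos: [417.6, -348.3, 86.9]
orientation: [0.752, 0.659, 0.0, -0.0]
ft_force: [-0.0, 0.1, -1.3]
gripper_width: 23.6
gripper_force: 30.0
```

Run:
```python
from h import *
o=get_obs(); print(o['tool_pos'],R.from_quat(o['orientation']).as_matrix().round(3)[:,1],o['gripper_width'],o['joint_positions'].round(2))
f=wsnap('w8')
```

```text
[ 417.63610747 -348.27861098   86.8826711 ] [ 0.991 -0.132 -0.001] 23.61669208931584 [-0.82  0.55  1.89  0.    0.71 -0.68]
```

View pics/w8.png

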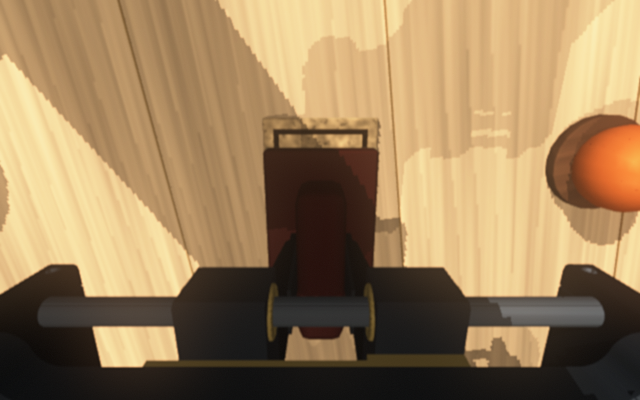

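The outline's far edge is at (275–367,131), centred at column 321. The float's edge at row 150 is centred at column 321.5, so it is laterally aligned. I'll check along the length.

Run:
```python
from h import *
f=load('w8')
print(ray(f,[(275,132),(367,130),(321,131)],6)); print(ray(f,[(265,150),(378,150)],86.9-17.5+12))
```

```text
[[ 392.4130217  -285.78579509    6.        ]
 [ 460.10370253 -293.36598764    6.        ]
 [ 426.29364357 -289.57984229    6.        ]]
[[ 396.63788673 -289.02803394   81.4       ]
 [ 455.58300167 -296.90206414   81.4       ]]
```

The match is within a millimetre. Lower and release.

Request:
send_rows:
  moves:
    - [[0, 0, -20, 0, 0, 0, 0], [0, 0, -20, 0, 0, 0, 0], [0, 0, -12, 0, 0, 0, 0], [0, 0, -7, 0, 0, 0, 0], [0, 0, -3, 0, 0, 0, 0], [0, 0, -1, 0, 0, 0, 0], [0, 0, 0, 0, 0, 0, 0], [0, 0, 0, 0, 0, 0, 0.6], [0, 0, 0, 0, 0, 0, 0.6], [0, 0, 0, 0, 0, 0, 0.6], [0, 0, 0, 0, 0, 0, 0.6], [0, 0, 0, 0, 0, 0, 0.6], [0, 0, 0, 0, 0, 0, 0.6], [0, 0, 20, 0, 0, 0, 0.6], [0, 0, 35, 0, 0, 0, 0.6], [0, 0, 40, 0, 0, 0, 0.6], [0, 0, 40, 0, 0, 0, 0.6], [0, 0, 35, 0, 0, 0, 0.6], [0, 0, 0, 0, 0, 0, 0.6], [0, 0, 0, 0, 0, 0, 0.6]]

```text
time_s: 27.27
tool_pos: [418.3, -349.1, 195.9]
orientation: [0.752, 0.659, 0.0, 0.002]
ft_force: [-0.9, 0.3, -1.5]
gripper_width: 57.0
gripper_force: 0.0
```

Request:
send_rows:
  moves:
    - [[20, 10, 0, 0, 0, 0, 0.6], [25, 15, 0, 0, 0, 0, 0.6], [25, 15, 0, 0, 0, 0, 0.6], [20, 10, 0, 0, 0, 0, 0.6], [0, 0, 0, 0, 0, 0, 0.6], [0, 0, 0, 0, 0, 0, 0.6], [0, 0, 0, 0, 0, 0, 0.6]]

```text
time_s: 27.85
tool_pos: [507.1, -298.7, 192.9]
orientation: [0.752, 0.659, -0.0, -0.001]
ft_force: [-0.7, 0.5, 0.1]
gripper_width: 56.7
gripper_force: 0.0
```

Run:
```python
from h import *
print(get_obs()['tool_pos'])
f=wsnap('w9'); t=snap('top','top9'); s=snap('side','side9')
c=lambda f,a,b,w,h:cv2.resize(f['frame'][b:b+h,a:a+w],(400,300),interpolation=cv2.INTER_CUBIC)
cv2.imwrite('pics/final.png',np.vstack([np.hstack([c(f,80,0,440,330),c(load('w7'),0,0,440,330)]),np.hstack([c(t,190,140,240,180),c(s,220,130,200,150)])]))
print(ball(f,(400,60,640,232),31))
```

```text
[ 507.07437562 -298.6812808   192.85783871]
(((443.3644104003906, 206.0), 29.787145614624023), array([ 631.1, -339.9,   31. ]))
```

View pics/final.png

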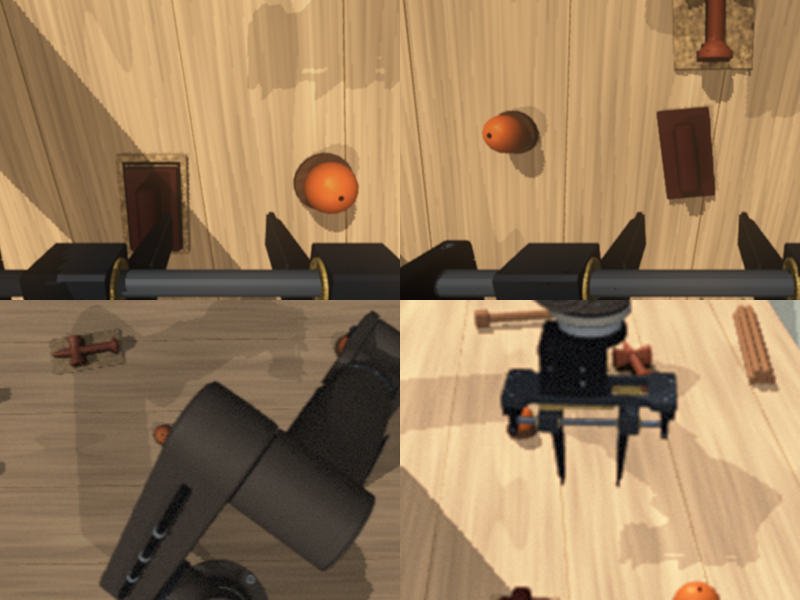

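The float lies inside its outline and the large ball sits in its ring. I'll check the ken numerically against its silhouette in the same top camera.

Run:
```python
from h import *
for n,b,z in(('top0',(205,200,258,232),19),('top9',(215,155,268,188),25)):
  f=load(n); h,s,v=cv2.split(cv2.cvtColor(f['frame'],cv2.COLOR_BGR2HSV))
  k=big((((h<13)|(h>172))&(s>120)&(v>60)).astype(np.uint8),b); print(n,k.sum(),axis(f,k,z)[:5])
f=load('w9'); 
v=f['frame'].max(2)
print([darkrect(f,(180,150,300,300),18,t)[0] for t in(60,70)])
f=load('top9'); print('small',ball(f,(278,205,300,232),26))
```

```text
top0 242 (array([442.05067025, 353.64544074]), np.float64(-1.4330865718108607), np.float64(150.20663210120284), np.float64(-34.78783899811193), np.float64(35.44095984531785))
top9 228 (array([633.65996584, 315.37408135]), np.float64(-1.414330145086156), np.float64(154.25201794537247), np.float64(-35.85861203750378), np.float64(35.98164220050318))
[(402.25909423828125, -356.956787109375), (402.342529296875, -356.4267272949219)]
small (((287.0, 220.0), 4.472236156463623), array([422. , 124.5,  26. ]))
```

```bash
python3 -c "
from h import *
print(load('w9')['extrinsics'][:3,3])"
```

```text
[ 518.78840384 -218.77881648  362.99247242]
```

Move the camera over the ball: shift by about (+112, −121), plus 40 mm up.

Request:
send_rows:
  moves:
    - [[22, -24, 8, 0, 0, 0, 0.6], [22, -24, 8, 0, 0, 0, 0.6], [22, -24, 8, 0, 0, 0, 0.6], [22, -24, 8, 0, 0, 0, 0.6], [22, -24, 8, 0, 0, 0, 0.6], [0, 0, 0, 0, 0, 0, 0.6], [0, 0, 0, 0, 0, 0, 0.6], [0, 0, 0, 0, 0, 0, 0.6], [0, 0, 0, 0, 0, 0, 0.6]]

```text
time_s: 28.75
tool_pos: [617.0, -418.2, 234.0]
orientation: [0.752, 0.659, -0.0, -0.0]
ft_force: [0.5, -0.2, 0.0]
gripper_width: 56.9
gripper_force: 0.0
```

Run:
```python
from h import *
o=get_obs(); print(o['tool_pos'],o['joint_vel'].round(3))
f=wsnap('w10'); b=ball(f,(200,20,440,200),31); print(b,f['extrinsics'][:3,3])
x,y=map(int,b[0][0]); cv2.imwrite('pics/c10.png',cv2.resize(f['frame'][max(y-60,0):y+60,x-60:x+60],(480,480)))
v=f['frame'].max(2)
```

```text
[ 617.01533277 -418.20033045  234.00536183] [ 0.004 -0.006 -0.002 -0.002  0.001  0.001]
(((323.5, 101.05172729492188), 29.159189224243164), array([ 631.1, -338.9,   31. ])) [ 628.56048646 -338.20558532  404.10709704]
```

View pics/c10.png

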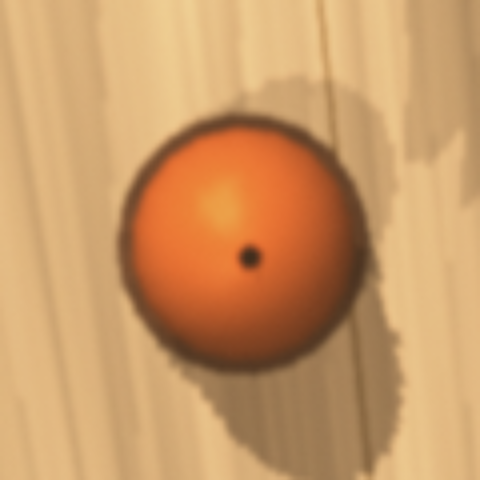

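The large ball is concentric with its ring. Everything is placed and the arm is clear, so I'll hand the job in.

```bash
python3 -c "
from h import *
print(ticket.close_job())"
```

```text
the job is handed in; nothing more can be done
None
```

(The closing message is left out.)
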